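# Make up the roughing and finishing kits at the carver's bench

## Robot

A 7-joint arm with a two-finger parallel gripper is mounted at the origin on the work surface. World frame = base frame: x ahead of the robot, y to its left, z up, the work surface at z = 0. Lengths are in m, angles in rad, forces in N, time in s.
With the tool pointing down it reaches from about 0.4 to 0.85 m from the base axis. Payload 4.5 kg.
Tool frame: the origin (TCP) lies at the very end of the fingers, on their centre line; the grasp point (between the pads) lies 19 mm behind it (r.grip_depth is the z of the grasp point in the tool frame, in m); z points along the fingers, y is the line along which they close (so a half turn about z gives the same grasp; the last joint's range is limited). The gripper opens to 88 mm and grips with 3 to 60 N. Pads are 18 mm wide; open, the fingers measure 123 mm over their backs; the gripper's body (75 mm by 187 mm) begins 45 mm behind the grasp point.
Start: joints at [-1.087, 0.689, -0.195, 1.565, 0.157, 0.902, -0.215], TCP at [0.272, 0.563, 0.239] pointing down, gripper open.
Joint ranges: [-3.01, 3.01], [-0.46, 2.08], [-1.47, 1.51], [0.13, 2.56], [-1, 4.14], [0.04, 2.09], [-2.66, 2.66]. Speed limits (rad/s): [2.57, 2.57, 3.14, 3.14, 3.14, 3.14, 3.14].

## Interface

Orientations are given as a unit quaternion [x, y, z, w].
In Python, from plant import r gives the robot as it stands.
- The arm moves only by the tool step_hand, called after "Call:" as a command line: name --pt "numbers of a row" for each row, then --argument value for the rest. Schema: {"type":"object","properties":{"offsets":{"type":"array","items":{"type":"array","items":{"type":"number"},"minItems":7,"maxItems":7},"minItems":1,"maxItems":10},"clamp_n":{"type":"number"},"only":{"type":"string"},"quiet":{"type":"boolean"},"lines":{"type":"string"}},"required":["offsets"],"additionalProperties":false}. offsets is a list of rows, 1 to 10 of them, each of 7 numbers: the opening from 0.0 (shut) to 1.0 (fully open), then dx, dy, dz in a scale on which 1.0 is 0.4 m, then a rotation vector rx, ry, rz in normalised numbers (1 is 90 degrees); each row is the pose to reach, as a shift and turn from the pose commanded when the call began, along the tool's axes at that moment; what a row does not reach only later rows make up. A row lasts 1/10 s, in which the tool goes at most 0.05 m and 0.15 rad, less where a joint would pass 70% of its speed; a pose out of reach is approached as far as the arm can. The fingers move at their own pace and stop on an object; clamp_n is the grip in N (left out, the last holds). Time passes only in rows, so rows that do not move let the fingers close. The tool returns the time, the measured TCP pose, the force, the opening and the grip force at its end. only (a regular expression) keeps the lines of the reply that match it, lines (a string "A,B") keeps lines A to B, and quiet returns only ok. A shift or turn number past 1, either way, is cut back to 1. Input that does not fit is refused with a message, and nothing moves.
- r.get_state(): the state, without advancing time (a new reading comes with each control period).
- r.snapshot(name): name is "scene" or "top" or "wrist"; returns the picture (384x512x3 uint8, red, green, blue); there is no depth.
- r.camera_params(name): a dict with "fx", "fy", "cx", "cy" (pixels), "rvec" (rotation vector, rad) and "tvec" (3), from world to camera coordinates, as OpenCV has them. Camera axes: x right, y down, z forward; pixel columns grow to the right and rows downward; lengths in m; the calibration is good to about 2 mm. A picture is of the moment at which its call begins: read the wrist's pose just before it. camera_params takes no time and is no camera call; for the wrist camera it gives the pose at the moment of the call.
- r.finish_job(): hands the job in; it is judged then, once.
The state is a dict: "clock": time; "q": joint angles; "qd": joint speeds; "joint_torque": joint torques, N m; "tool_pos": TCP position; "eef_rot": TCP orientation; "contact_force": force on the tool from outside, world axes, zero at the start; "moment": the same for the moment, N m; "opening": opening from 0.0 (shut) to 1.0 (fully open); "finger_force": force on a finger pad.
Only numpy, scipy, OpenCV 4.12 (cv2) and the standard library are available. Lean on these libraries where they do the work, as an engineer would, in place of code of your own. Each camera call takes 0.05 s, during which the arm holds its last target. There are 200 camera calls.

## Task

Make up two carving kits from the stock on the bench: the orange-handled gouge and the grey sharpening stone go in the red tray; the black-handled chisel, the white-topped sanding block and the yellow-lidded wax tin go in the blue tray. Lay each tool flat along its tray's one long bay (either way round) and set each of the other things flat, right way up, wholly in a square bay of its own; set them down, do not drop them. Leave the green-lidded tin, the wrench and the cup where they are.

Things in the scene. Friction and masses are not known exactly. Their poses are not given: they have to be found in the camera images.
- red_tray: Low red kit tray, fixed, 180 (x) x 176 (y) mm outside, origin at the centre of its underside; floor 4 mm thick, lips and ridges 4 mm thick, tops 12 mm above the bench. Long bay at -y: 172 x 77 mm, centre (0, -45.5) mm. Two square bays at +y: each 84 (x) x 87 (y) mm, centres (+44, 40.5) and (-44, 40.5) mm. Turned up to 0.35 rad; the trays may swap sides.
- blue_tray: Low blue kit tray of the same form: fixed, 180 (x) x 176 (y) mm outside, origin at the centre of its underside; floor 4 mm thick, lips and ridges 4 mm thick, tops 12 mm above the bench. Long bay at -y: 172 x 77 mm, centre (0, -45.5) mm. Two square bays at +y: each 84 (x) x 87 (y) mm, centres (+44, 40.5) and (-44, 40.5) mm. Turned up to 0.35 rad; the trays may swap sides.
- gouge: Palm gouge with orange handle, brass ferrule and thin round steel shank, 130 mm long overall along x. Flat-bottomed handle 30 wide (y), 34 high, from x = -65 to +11 mm (grip across y at x about -25 mm); ferrule and blade on to x = +65 mm, 18 mm above the underside. Origin on the underside plane, at the middle of the overall length. About 90 g; turned up to 0.4 rad at the start.
- chisel: Palm chisel with black handle, brass ferrule and flat steel blade 20 mm wide, 130 mm long overall along x. Flat-bottomed handle 30 wide (y), 34 high, from x = -65 to +11 mm (grip across y at x about -25 mm); ferrule and blade on to x = +65 mm, 18 mm above the underside. Origin on the underside plane, at the middle of the overall length. About 90 g; turned up to 0.4 rad at the start.
- stone: Grey sharpening stone, a block 62 (x) x 42 (y) x 30 mm high, about 180 g, origin at the centre of its underside; turned by up to about 0.4 rad.
- cork_block: Sanding block of brown cork with a white top face, 62 (x) x 44 (y) x 34 mm high, about 50 g, origin at the centre of its underside; turned by up to about 0.4 rad.
- yellow_tin: Round closed wax tin, 56 mm in diameter, 32 mm high, yellow lid on a bright metal body, about 90 g, origin at the centre of its underside.
- green_tin: The same tin with a green lid (56 mm in diameter, 32 mm high): not wanted in either kit, stays in its place. Origin at the centre of its underside.
- wrench: Steel wrench about 150 mm long lying flat beyond the stock, to be left alone; origin at its underside.
- cup: White cup, 66 mm across, 70 mm high, beyond the stock, to be left alone; origin at the centre of its underside.

How it is judged:
By the outcome, as a careful person would: the job done as asked, in the order asked, and still so for the second after the job is handed in, with the robot touching nothing.
It also fails if it takes over 128 s, if anything falls off the work surface, if the arm or the gripper's body presses on something with over 40 N, if the wrist force passes 120 N, or if a joint passes its speed limit or range.

## Working session

There is one attempt and no reset: what is moved stays moved. The work goes in short steps, Python scripts to look and compute and a tool call to move; the robot and the scene stay as the last step left them, time stands still between calls to the robot, and variables do not carry over. Pictures are saved under pics/ and viewed, at most 14 in all, crops included, and the job is handed in when it is done.

```bash
ls; mkdir -p pics
```

Run:
```python
from plant import r
import cv2
s=r.get_state();print(s)
for n in("scene","top"):
    im=r.snapshot(n);cv2.imwrite(f"pics/{n}0.png",im[:,:,::-1]);print(n,r.camera_params(n))
print(r.camera_params("wrist"))
```

```text
pics
plant.py
{'clock': 0.0, 'q': array([-1.08723818,  0.68996753, -0.19446473,  1.56635225,  0.1572901 ,
        0.90249872, -0.21511846]), 'qd': array([ 0.00045814, -0.00122982, -0.0010623 ,  0.00105867,  0.00097643,
       -0.00113924,  0.00039838]), 'joint_torque': array([-1.73140292e-03, -5.27541339e+01, -1.26753040e+00, -1.53437090e+01,
       -5.27142256e-02,  6.36563767e-03,  1.59180513e-04]), 'tool_pos': array([0.27150784, 0.56223868, 0.23791686]), 'eef_rot': array([ 2.22977281e-01,  9.74823208e-01, -9.10597475e-04, -1.26647602e-04]), 'contact_force': array([-0.17394124, -0.35812437,  0.13011595]), 'moment': array([ 0.00813657,  0.04603403, -0.00718799]), 'finger_force': 0.0, 'opening': 1.000091493976637}
scene {'fx': 458.2544533171833, 'fy': 458.2544533171833, 'cx': 256.4768149661721, 'cy': 203.39915221003704, 'rvec': array([ 1.6177808 ,  2.09474752, -0.70081674]), 'tvec': array([ 0.14828812, -0.44662038,  1.51079523])}
top {'fx': 347.93867608511715, 'fy': 347.93867608511715, 'cx': 252.1738012657709, 'cy': 190.2251492379729, 'rvec': array([ 2.14389277, -2.10320312,  0.21169819]), 'tvec': array([-0.02352337,  0.62348348,  0.69069904])}
{'fx': 284.97746354596774, 'fy': 284.97746354596774, 'cx': 257.41787065183007, 'cy': 188.07774563100057, 'rvec': array([-2.4219539 , -1.52192282, -0.24315732]), 'tvec': array([-0.623342  , -0.04406304,  0.39316459])}
```

View pics/top0.png

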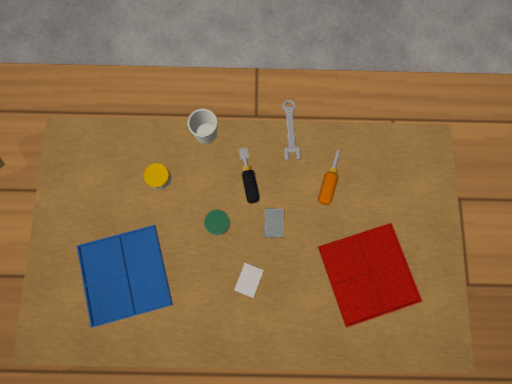

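View pics/scene0.png

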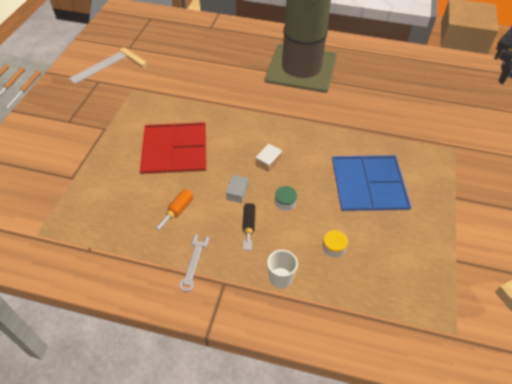

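The top view shows the blue tray on the left (about 125,276) and the red tray on the right (369,274). The stock lies between them: orange gouge (330,185), black chisel (250,183), stone (275,222), white block (249,280), yellow tin (157,176) and green tin (217,222). The cup and wrench are beyond. Each tray's long bay faces right in the top view (-y).

Create h.py:
```python
import cv2, numpy as np
from plant import r
def cam(n,p=None):
    p=p or r.camera_params(n); R=cv2.Rodrigues(p["rvec"])[0]; t=np.array(p["tvec"])
    K=np.array([[p["fx"],0,p["cx"]],[0,p["fy"],p["cy"]],[0,0,1]]); return K,R,t
def back(c,px,z):
    K,R,t=c; px=np.atleast_2d(px).astype(float); d=np.c_[px,np.ones(len(px))]@np.linalg.inv(K).T@R; o=-R.T@t
    return o+d*((z-o[2])/d[:,2])[:,None]
def tri(cs,pxs):
    P=[K@np.c_[R,t] for K,R,t in cs]
    X=cv2.triangulatePoints(P[0],P[1],np.float64(pxs[0]).reshape(2,1),np.float64(pxs[1]).reshape(2,1))[:,0]; return X[:3]/X[3]
def proj(c,X):
    K,R,t=c; Y=(np.atleast_2d(X)@R.T+t)@K.T; return Y[:,:2]/Y[:,2:]
HSV={"red":((0,150,60),(4,255,255)),"blue":((100,150,60),(125,255,255)),"orange":((8,225,120),(16,255,255)),"yellow":((22,180,120),(32,255,255)),
"green":((65,120,40),(95,255,255)),"white":((0,0,185),(180,50,255)),"grey":((90,10,90),(120,80,180)),"black":((0,0,0),(180,120,45))}
def masks(im,col):
    m=cv2.inRange(cv2.cvtColor(im,cv2.COLOR_RGB2HSV),*[np.array(a) for a in HSV[col]])
    n,l,s,c=cv2.connectedComponentsWithStats(m); k=[i for i in range(1,n) if s[i,4]>60]
    return [(s[i,4],c[i],(l==i).astype(np.uint8)) for i in sorted(k,key=lambda i:-s[i,4])]
```

Run:
```python
from h import *
im={n:cv2.imread(f"pics/{n}0.png")[:,:,::-1].copy() for n in("top","scene")}
C={n:cam(n) for n in im}
for n in im: print(n,"cam pos",-C[n][1].T@C[n][2])
for col in HSV:
    for n in im:
        for a,c,m in masks(im[n],col)[:6]:
            box=cv2.minAreaRect(cv2.findNonZero(m))
            print(col,n,a,c.round(1),"z0.03:",back(C[n],c,0.03)[0][:2].round(3),[round(float(x),1) for x in (*box[1],box[2])])
```

```text
top cam pos [ 0.4805201  -0.00788958  0.79711251]
scene cam pos [1.27229945 0.16484944 0.92630456]
red top 6545 [368.8 274.3] z0.03: [ 0.45  -0.266] [84.8, 79.7, 70.8]
red scene 2850 [173.4 147.7] z0.03: [ 0.479 -0.262] [47.0, 63.0, 90.0]
blue top 6679 [123.2 275.5] z0.03: [0.438 0.261] [82.9, 85.6, 76.0]
orange top 422 [327.5 187.9] z0.03: [ 0.638 -0.181] [13.3, 32.8, 15.9]
orange scene 309 [504.3   9.9] z0.03: [-0.497  0.66 ] [23.0, 23.0, 90.0]
yellow top 475 [155.8 174.8] z0.03: [0.661 0.207] [23.0, 24.0, 90.0]
yellow scene 340 [335.5 240. ] z0.03: [0.662 0.207] [22.0, 18.0, 0.0]
green top 432 [216.3 221.5] z0.03: [0.558 0.066] [22.6, 22.6, 45.0]
white top 283 [248.  280.8] z0.03: [ 0.432 -0.007] [18.6, 28.2, 20.6]
white scene 1037 [391.9   5.5] z0.03: [-0.417  0.257] [16.0, 99.0, 90.0]
white scene 794 [184.5 368. ] z0.03: [ 1.028 -0.032] [38.0, 38.0, 0.0]
white scene 371 [19.9 44.7] z0.03: [ 0.164 -0.923] [37.4, 21.1, 5.2]
white scene 363 [193.6 261.6] z0.03: [ 0.801 -0.093] [13.9, 56.6, 18.4]
white scene 354 [97.1 67.1] z0.03: [ 0.208 -0.622] [6.5, 58.5, 62.7]
white scene 320 [145.2 342.4] z0.03: [ 1.    -0.125] [29.9, 19.9, 69.8]
black top 365 [250.2 186.1] z0.03: [ 0.639 -0.007] [31.8, 11.8, 78.7]
black scene 182 [70.5 15.5] z0.03: [-0.041 -0.849] [31.6, 6.4, 9.5]
```

Add to h.py:
```python
from scipy.spatial.transform import Rotation as Ro
def go(x,y,z,yaw=None):
    """yaw: world direction (rad, mod pi) of the finger closing line. Prints shift and rotvec in tool axes, tool made vertical."""
    s=r.get_state(); R=Ro.from_quat(s["eef_rot"]); M=R.as_matrix()
    cur=np.arctan2(M[1,1],M[0,1]); w=cur if yaw is None else cur+(yaw-cur+np.pi/2)%np.pi-np.pi/2
    ya=np.array([np.cos(w),np.sin(w),0]); T=np.c_[np.cross(ya,[0,0,-1]),ya,[0,0,-1]]
    d=M.T@(np.array([x,y,z])-s["tool_pos"]); rv=Ro.from_matrix(M.T@T).as_rotvec()
    print("shift",d.round(4),"rot",rv.round(3),"dist",np.linalg.norm(d).round(3),"q7",s["q"][6].round(2),"cur yaw",round(cur,3))
def wrist(name):
    p=r.camera_params("wrist"); im=r.snapshot("wrist"); cv2.imwrite(f"pics/{name}.png",im[:,:,::-1]); np.save(f"pics/{name}.npy",p,allow_pickle=True)
def load(name): return cv2.imread(f"pics/{name}.png")[:,:,::-1].copy(),cam(None,np.load(f"pics/{name}.npy",allow_pickle=True).item())
```

Run:
```python
from h import *
K,R,t=cam("wrist"); s=r.get_state(); M=Ro.from_quat(s["eef_rot"]).as_matrix()
print("cam in tool",(M.T@(-R.T@t-s["tool_pos"])).round(3)); print((M.T@R.T).round(3)); print(M.round(2))
go(0.5,0.17,0.4,0.0+np.pi/2)
go(0.5,0.17,0.4,0.0)
```

```text
cam in tool [ 0.082 -0.001 -0.148]
[[ 0.001 -0.949 -0.314]
 [ 1.     0.001  0.   ]
 [-0.    -0.314  0.949]]
[[-0.9   0.43 -0.  ]
 [ 0.43  0.9  -0.  ]
 [-0.   -0.   -1.  ]]
shift [-0.3763 -0.2543 -0.1616] rot [-0.002 -0.    -0.45 ] dist 0.482 q7 -0.22 cur yaw 1.121
shift [-0.3763 -0.2543 -0.1616] rot [-1.000e-03  1.000e-03  1.121e+00] dist 0.482 q7 -0.22 cur yaw 1.121
```

Careful with the scale: shifts go in shares of 0.4 m and turns go in shares of 90 degrees. That gives: -0.376 m is -0.94, -0.254 m is -0.635, -0.45 rad is -0.2865.

Call:
step_hand --pt "1 -0.94 -0.635 -0.275 0 0 -0.2865" --pt "1 -0.94 -0.635 -0.275 0 0 -0.2865" --pt "1 -0.94 -0.635 -0.275 0 0 -0.2865" --pt "1 -0.94 -0.635 -0.275 0 0 -0.2865" --pt "1 -0.94 -0.635 -0.275 0 0 -0.2865" --pt "1 -0.94 -0.635 -0.275 0 0 -0.2865" --pt "1 -0.94 -0.635 -0.275 0 0 -0.2865" --pt "1 -0.94 -0.635 -0.275 0 0 -0.2865" --pt "1 -0.94 -0.635 -0.275 0 0 -0.2865" --pt "1 -0.94 -0.635 -0.275 0 0 -0.2865" --clamp_n 20

```text
clock: 1.1
tool_pos: [0.5028, 0.1645, 0.3493]
eef_rot: [0.004, 1.0, -0.001, 0.001]
contact_force: [0.0, 0.4, -0.4]
opening: 0.998
finger_force: 0.0
```

```bash
python3 -c "
from h import *
wrist('w1'); go(0.5,-0.15,0.35,1.5708)"
```

```text
shift [ 3.000e-04 -3.139e-01  3.000e-04] rot [-0.003  0.003 -0.01 ] dist 0.314 q7 0.96 cur yaw 1.561
```

In the tool's units: -0.314 m is -0.785.

```bash
python3 -c "
from h import *
wrist('w1b')"
```

Call:
step_hand --pt "1 0 -0.785 0 0 0 0" --pt "1 0 -0.785 0 0 0 0" --pt "1 0 -0.785 0 0 0 0" --pt "1 0 -0.785 0 0 0 0" --pt "1 0 -0.785 0 0 0 0" --pt "1 0 -0.785 0 0 0 0" --pt "1 0 -0.785 0 0 0 0" --pt "1 0 -0.785 0 0 0 0" --pt "1 0 -0.785 0 0 0 0"

```text
clock: 2.1
tool_pos: [0.5002, -0.1401, 0.3484]
eef_rot: [-0.002, 1.0, 0.001, -0.0]
contact_force: [0.4, 0.9, -0.3]
opening: 1.001
finger_force: 0.0
```

```bash
python3 -c "
from h import *
wrist('w2')"
```

```text
(no output)
```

View pics/w1b.png

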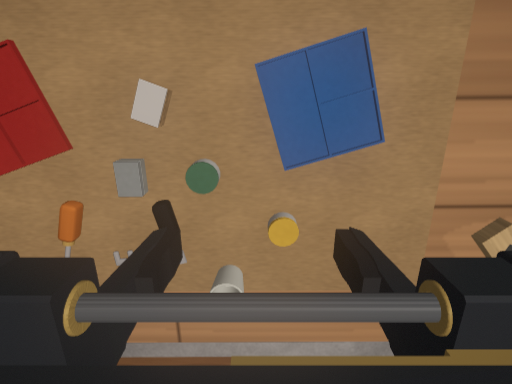

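View pics/w2.png

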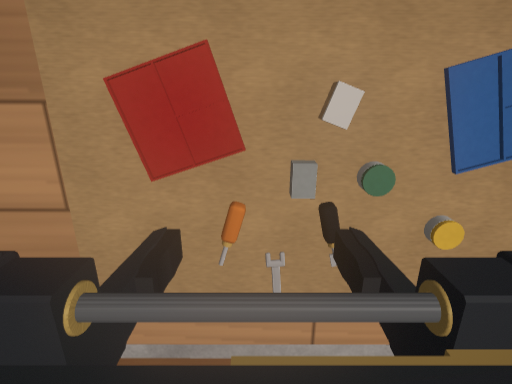

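w1b shows the blue tray (corners about 257,65 / 366,30 / 384,140 / 285,169) with its cross ridge on the right (+y). It also shows the white block at 150,103, the stone at 130,178, the green lid at 202,178 and the yellow lid at 284,233. w2 shows the red tray (105,80 / 208,42 / 244,148 / 152,180), the gouge handle at 234,222, the chisel handle at 331,222, the stone at 304,180 and the white block at 343,105.

Run:
```python
from h import *
top=cv2.imread("pics/top0.png")[:,:,::-1].copy(); D={"w1":load("w1b"),"w2":load("w2"),"top":(top,cam("top"))}
def rect(P):
    (c,s,a)=cv2.minAreaRect((P[:,:2]*1000).astype(np.float32)); b=cv2.boxPoints((c,s,a)); 
    return np.round(c,1),np.round(s,1),round(a,1)
exp={"red":(.45,-.266,.012),"blue":(.438,.261,.012),"orange":(.638,-.181,.025),"yellow":(.661,.207,.032),"green":(.558,.066,.032),"white":(.432,-.007,.034),"grey":(.56,-.06,.03),"black":(.639,-.007,.025)}
HSV["grey"]=((85,8,70),(125,90,200));HSV["orange"]=((4,200,90),(18,255,255));HSV["black"]=((0,0,0),(180,255,60))
for col,X in exp.items():
    got={}
    for n,(im,c) in D.items():
        e=proj(c,np.array(X))[0]
        ms=[m for m in masks(im,col) if np.hypot(*(m[1]-e))<25]
        if ms:
            a,cc,m=ms[0]; ct=max(cv2.findContours(m,0,cv2.CHAIN_APPROX_NONE)[0],key=cv2.contourArea)[:,0,:]
            got[n]=cc; print(col,n,a,cc.round(1),"rect@z",*rect(back(c,ct,X[2])),"cen",(1000*back(c,cc,X[2])[0][:2]).round(1))
    k=list(got)
    for i in range(len(k)):
        for j in range(i): print("   tri",k[j],k[i],(1000*tri([D[k[j]][1],D[k[i]][1]],[got[k[j]],got[k[i]]])).round(1))
```

```text
red w2 11981 [176.2 110.7] rect@z [ 451.4 -273.4] [178.2 176.2] 18.7 cen [ 444.5 -273.5]
red top 6545 [368.8 274.3] rect@z [ 452.2 -272.3] [177.4 175.9] 18.7 cen [ 449.7 -272. ]
   tri w2 top [ 447.5 -286.6  -33. ]
blue w1 2642 [326.2 101.9] rect@z [438.1 276.1] [98.5 98.8] 21.0 cen [435.2 275.1]
blue w2 5140 [486.3 114.3] rect@z [448.6 231.7] [179.1  91.7] 15.9 cen [447.8 238.2]
blue top 6679 [123.2 275.5] rect@z [440.1 266.8] [177.  175.4] 16.2 cen [437.5 266.8]
   tri w1 w2 [444.7 290.9 -57.1]
   tri w1 top [435.5 286.1 -41. ]
   tri w2 top [441.4 286.7 -49.2]
orange top 443 [327.6 187.9] rect@z [ 639.8 -182.7] [30.8 78.4] 74.1 cen [ 639.5 -182.7]
yellow top 475 [155.8 174.8] rect@z [661.2 205.8] [53.3 54.5] 1.2 cen [660.4 206.1]
green top 432 [216.3 221.5] rect@z [557.8  65.4] [50.3 49.4] 46.8 cen [557.6  65.9]
white top 283 [248.  280.8] rect@z [435.2  -7.1] [39.4 58.1] 69.7 cen [432.5  -6.5]
black top 391 [250.3 186. ] rect@z [640.3  -7.3] [75.3 28.1] 12.4 cen [640.2  -7.3]
```

Run:
```python
from h import *
D={"w1":load("w1b"),"w2":load("w2")}
exp={"orange":(.638,-.181,.034),"yellow":(.661,.207,.032),"green":(.558,.066,.032),"white":(.434,-.007,.034),"black":(.639,-.007,.034),"grey":(.558,-.063,.03)}
for n,(im,c) in D.items():
    hs=cv2.cvtColor(im,cv2.COLOR_RGB2HSV)
    for k,X in exp.items():
        u,v=proj(c,np.array(X))[0].round().astype(int)
        if 0<u<510 and 0<v<380: print(n,k,u,v,hs[v,u], hs[min(v+5,383),u])
for n,P in {"w1":[(284,233),(202,178),(150,103),(130,178)],"w2":[(448,235),(378,181),(343,105),(304,180),(234,222),(331,222)]}.items():
    im,c=D[n];hs=cv2.cvtColor(im,cv2.COLOR_RGB2HSV)
    for p in P: print(n,p,hs[p[1],p[0]],back(c,p,.032)[0].round(3))
```

```text
w1 orange 66 223 [ 13 191 172] [ 13 191 172]
w1 yellow 283 232 [ 21 175 186] [ 21 177 186]
w1 green 201 179 [ 60  64 100] [ 61  68 102]
w1 white 148 103 [ 15  26 179] [ 16  24 179]
w1 black 163 223 [13 91 53] [14 71 54]
w1 grey 126 179 [ 20  17 132] [ 20  18 127]
w2 orange 234 224 [ 13 188 176] [ 13 188 178]
w2 yellow 448 236 [ 21 180 188] [ 21 182 189]
w2 green 378 181 [ 62  71 101] [ 64  74 103]
w2 white 343 105 [ 14  24 182] [ 15  25 182]
w2 black 331 225 [13 88 52] [13 90 51]
w2 grey 302 181 [ 18  19 134] [ 20  18 130]
w1 (284, 233) [ 21 176 187] [0.662 0.209 0.032]
w1 (202, 178) [ 58  69 100] [0.557 0.068 0.032]
w1 (150, 103) [ 15  26 179] [ 0.434 -0.005  0.032]
w1 (130, 178) [ 23  18 130] [ 0.556 -0.055  0.032]
w2 (448, 235) [ 21 180 188] [0.66  0.207 0.032]
w2 (378, 181) [ 62  71 101] [0.558 0.066 0.032]
w2 (343, 105) [ 14  24 182] [ 0.434 -0.006  0.032]
w2 (304, 180) [ 20  17 133] [ 0.556 -0.06   0.032]
w2 (234, 222) [ 13 188 176] [ 0.635 -0.181  0.032]
w2 (331, 222) [14 94 54] [ 0.635 -0.008  0.032]
```

Create m.py:
```python
from h import *
W={"red":((0,150,60),(6,255,255)),"red2":((170,150,60),(180,255,255)),"blue":((95,90,50),(125,255,255)),"orange":((9,165,120),(15,240,255)),"yellow":((19,150,140),(26,255,255)),"green":((45,45,60),(90,255,130)),"white":((0,0,165),(60,40,255)),"grey":((0,0,100),(60,45,150)),"black":((0,0,0),(180,130,75))}
T={"grey":((85,8,70),(125,90,200)),"white":((0,0,170),(180,50,255)),"green":((60,100,40),(95,255,255)),"black":((0,0,0),(180,255,60)),"orange":((4,200,90),(18,255,255))}
def rect(P):
    (c,s,a)=cv2.minAreaRect((P[:,:2]*1000).astype(np.float32)); a,s=(a,s) if s[0]>s[1] else (a+90,s[::-1])
    return np.round(c,1),np.round(s,1),"long axis deg",round((a+90)%180-90,1)
def find(views,exp,tol=14):
    base=dict(HSV)
    for col,X in exp.items():
        got={}
        for n,(im,c) in views.items():
            HSV.update(base); HSV.update(W if n[0]=="w" else T)
            e=proj(c,np.array(X))[0]; ms=[m for m in masks(im,col) if np.hypot(*(m[1]-e))<tol]
            if ms:
                a,cc,m=ms[0]; ct=max(cv2.findContours(m,0,cv2.CHAIN_APPROX_NONE)[0],key=cv2.contourArea)[:,0,:]
                got[n]=cc; print(col,n,a,cc.round(1),"rect",*rect(back(c,ct,X[2])),"cen",(1000*back(c,cc,X[2])[0][:2]).round(1))
        k=list(got)
        for i in range(len(k)):
            for j in range(i): print("   tri",k[j],k[i],(1000*tri([views[k[j]][1],views[k[i]][1]],[got[k[j]],got[k[i]]])).round(1))
```

Run:
```python
from m import *
top=cv2.imread("pics/top0.png")[:,:,::-1].copy()
find({"w1":load("w1b"),"w2":load("w2"),"top":(top,cam("top"))},{"red":(.45,-.272,.012),"blue":(.438,.267,.012),"orange":(.638,-.181,.034),"yellow":(.661,.207,.032),"green":(.558,.066,.032),"white":(.434,-.007,.034),"black":(.639,-.007,.034),"grey":(.556,-.06,.03)})
```

```text
red w2 12166 [176.1 110.8] rect [ 451.7 -273.6] [180.  177.1] long axis deg 18.7 cen [ 444.6 -273.7]
red top 6545 [368.8 274.3] rect [ 452.2 -272.3] [177.4 175.9] long axis deg 18.7 cen [ 449.7 -272. ]
   tri w2 top [ 447.6 -286.8  -33.3]
blue w1 12312 [322.2  99.5] rect [438.5 268.3] [178.6 175.6] long axis deg 16.3 cen [431.4 268.2]
blue top 6679 [123.2 275.5] rect [440.1 266.8] [177.  175.4] long axis deg 16.2 cen [437.5 266.8]
   tri w1 top [434.3 275.9 -16.8]
orange w1 866 [ 69.9 220.8] rect [ 635.5 -174.1] [85.5 39.1] long axis deg -16.8 cen [ 633.9 -173.8]
orange w2 606 [233.5 222. ] rect [ 635.5 -181.6] [80.5 27.7] long axis deg -14.5 cen [ 634.2 -181.8]
orange top 443 [327.6 187.9] rect [ 638.  -180.7] [77.5 30.5] long axis deg -15.9 cen [ 637.6 -180.7]
   tri w1 w2 [ 639.8 -182.9   21.6]
   tri w1 top [ 640.4 -183.8   20.1]
   tri w2 top [ 639.9 -183.1   22.2]
yellow w1 693 [283.1 231.9] rect [660.9 207.3] [56.2 54.8] long axis deg 30.8 cen [659.9 207.6]
yellow w2 684 [448.4 235.3] rect [661.5 208.5] [55.9 54.2] long axis deg -35.1 cen [660.2 208.4]
yellow top 475 [155.8 17
[... 570 characters left out ...]
 1141 [148.1 102.7] rect [434.2  -7.8] [61.6 43.1] long axis deg -20.6 cen [433.3  -7.6]
white w2 1118 [342.8 105.1] rect [434.4  -7.1] [61.2 42.8] long axis deg -20.6 cen [433.5  -6.9]
white top 599 [248.6 280.1] rect [434.4  -7.7] [60.8 43.4] long axis deg -20.0 cen [434.1  -7.6]
   tri w1 w2 [433.4  -7.2  35. ]
   tri w1 top [433.7  -7.7  33.6]
   tri w2 top [433.9  -7.5  35.6]
black top 391 [250.3 186. ] rect [638.5  -7.4] [74.4 27.7] long axis deg 12.4 cen [638.3  -7.3]
grey w1 1112 [130.2 177.2] rect [556.3 -55.4] [65.9 52.3] long axis deg -0.5 cen [555.  -55.6]
grey w2 885 [303.7 179.1] rect [556.8 -60.6] [66.3 41.6] long axis deg 0.8 cen [555.4 -60.5]
   tri w1 w2 [557.4 -59.2  22.3]
```

Triangulated tops: tins about 32 mm, block 35 mm, and the tool handles' visible mid-height about 21 mm, which fits the text. I'll go for the gouge first, at (0.640,-0.183) with its axis at -15.5°.

```bash
python3 -c "
from h import *
go(.640,-.183,.10,np.radians(74.5))"
```

```text
shift [-0.1394 -0.0446  0.2485] rot [ 0.002 -0.     0.276] dist 0.288 q7 1.59 cur yaw 1.576
```

In the tool's units: 0.248 m is 0.62, -0.139 m is -0.3475, 0.276 rad is 0.1757.

Call:
step_hand --pt "0.8 -0.3475 -0.1125 0.62 0.0013 0 0.1757" --pt "0.8 -0.3475 -0.1125 0.62 0.0013 0 0.1757" --pt "0.8 -0.3475 -0.1125 0.62 0.0013 0 0.1757" --pt "0.8 -0.3475 -0.1125 0.62 0.0013 0 0.1757" --pt "0.8 -0.3475 -0.1125 0.62 0.0013 0 0.1757" --pt "0.8 -0.3475 -0.1125 0.62 0.0013 0 0.1757" --pt "0.8 -0.3475 -0.1125 0.62 0.0013 0 0.1757" --pt "0.8 -0.3475 -0.1125 0.62 0.0013 0 0.1757"

```text
clock: 2.95
tool_pos: [0.6391, -0.1852, 0.1005]
eef_rot: [0.136, 0.991, -0.0, -0.001]
contact_force: [0.2, 0.5, -0.2]
opening: 0.796
finger_force: 0.0
```

```bash
python3 -c "
from h import *
wrist('w3');go(.640,-.183,.010,np.radians(74.5))"
```

```text
shift [0.0004 0.003  0.092 ] rot [-0.001  0.001 -0.003] dist 0.092 q7 1.32 cur yaw 1.297
```

View pics/w3.png

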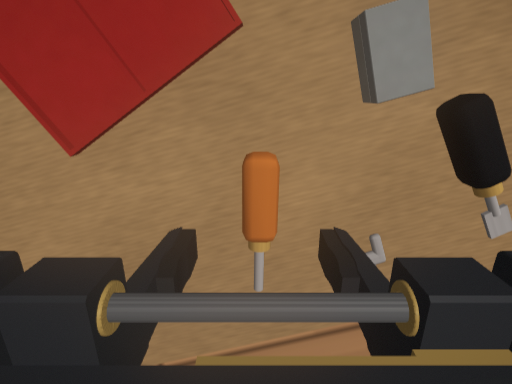

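The handle is centred at (260,197) and straight between the fingers. Numeric check against this second viewpoint.

```bash
python3 -c "
from m import *
im,c=load('w3')
print(back(c,[(261,153),(260,243),(260,198)],.018).round(4))
print('stone top',back(c,[(357,22),(428,0),(434,85),(378,101),(397,50)],.03).round(4)); print('chisel hnd',back(c,[(467,98),(489,187)],.018).round(4))
print(proj(c,np.array([.64,-.183,.018])))
go(.640,-.183,.010,np.radians(74.5))"
```

```text
[[ 0.6046 -0.1733  0.018 ]
 [ 0.6843 -0.1961  0.018 ]
 [ 0.6423 -0.1845  0.018 ]]
stone top [[ 0.5331 -0.0862  0.03  ]
 [ 0.533  -0.0387  0.03  ]
 [ 0.588  -0.0392  0.03  ]
 [ 0.5881 -0.0798  0.03  ]
 [ 0.5577 -0.0622  0.03  ]]
chisel hnd [[ 0.6059 -0.0087  0.018 ]
 [ 0.685   0.006   0.018 ]]
[[260.98823087 195.16059667]]
shift [0.0004 0.003  0.092 ] rot [-0.001  0.001 -0.003] dist 0.092 q7 1.32 cur yaw 1.297
```

In the tool's units: 0.091 m is 0.2275, -0.002 m is -0.005.

Call:
step_hand --pt "0.8 -0.005 0.005 0.1125 0 0 0" --pt "0.8 -0.005 0.005 0.2125 0 0 0" --pt "0.8 -0.005 0.005 0.2275 0 0 0" --pt "0.8 -0.005 0.005 0.2275 0 0 0" --pt "0 -0.005 0.005 0.2275 0 0 0" --pt "0 -0.005 0.005 0.2275 0 0 0" --pt "0 -0.005 0.005 0.2275 0 0 0" --pt "0 -0.005 0.005 0.2275 0 0 0" --pt "0 -0.005 0.005 0.2275 0 0 0" --clamp_n 20

```text
clock: 3.9
tool_pos: [0.6418, -0.1869, 0.0103]
eef_rot: [0.138, 0.99, -0.001, 0.0]
contact_force: [-0.2, 1.7, 0.4]
opening: 0.373
finger_force: 0.4
```

Call:
step_hand --pt "0 0 0 0 0 0 0" --pt "0 0 0 0 0 0 0" --pt "0 0 0 0 0 0 0" --clamp_n 20

```text
clock: 4.2
tool_pos: [0.6419, -0.1867, 0.0102]
eef_rot: [0.137, 0.991, -0.001, 0.0]
contact_force: [0.2, 1.3, 5.4]
opening: 0.337
finger_force: 20.0
```

Call:
step_hand --pt "0 0 0 -0.075 0 0 0" --pt "0 0 0 -0.175 0 0 0" --pt "0 0 0 -0.175 0 0 0" --pt "0 0 0 -0.175 0 0 0"

```text
clock: 4.6
tool_pos: [0.6415, -0.1876, 0.0801]
eef_rot: [0.138, 0.99, -0.001, 0.0]
contact_force: [-0.0, -0.2, -1.3]
opening: 0.339
finger_force: 20.0
```

```bash
python3 -c "
from h import *
go(.441,-.3247,.08,np.radians(108.7))"
```

```text
shift [ 0.1555 -0.1866  0.0004] rot [-0.003  0.    -0.603] dist 0.243 q7 1.31 cur yaw 1.295
```

In the tool's units: -0.187 m is -0.4675, 0.155 m is 0.3875, -0.603 rad is -0.3839.

Call:
step_hand --pt "0 0.3875 -0.4675 0 -0.0019 0 -0.3839" --pt "0 0.3875 -0.4675 0 -0.0019 0 -0.3839" --pt "0 0.3875 -0.4675 0 -0.0019 0 -0.3839" --pt "0 0.3875 -0.4675 0 -0.0019 0 -0.3839" --pt "0 0.3875 -0.4675 0 -0.0019 0 -0.3839" --pt "0 0.3875 -0.4675 0 -0.0019 0 -0.3839" --pt "0 0.3875 -0.4675 0 -0.0019 0 -0.3839" --pt "0 0.3875 -0.4675 0 -0.0019 0 -0.3839"

```text
clock: 5.4
tool_pos: [0.4423, -0.3234, 0.0792]
eef_rot: [-0.164, 0.987, 0.001, 0.0]
contact_force: [0.4, 0.6, -1.1]
opening: 0.337
finger_force: 20.0
```

```bash
python3 -c "
from h import *
wrist('w4');go(.441,-.3247,.015,np.radians(108.7))"
```

```text
shift [ 0.0022 -0.001   0.0644] rot [0.002 0.001 0.003] dist 0.064 q7 1.92 cur yaw 1.9
```

View pics/w4.png

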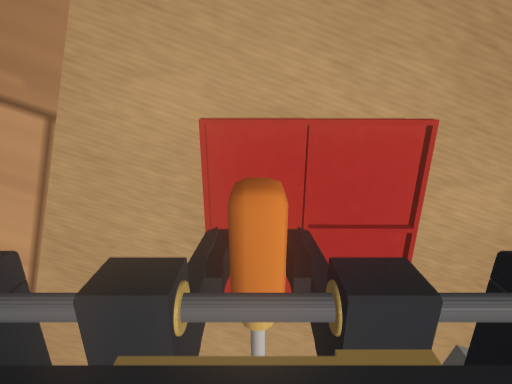

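The tray's near corners are at (200,120) and (437,120), with the long ridge top end at (307,126). The tool is aligned with the bay. I'll check these numerically.

```bash
python3 -c "
from h import *
im,c=load('w4')
P=back(c,[(200,120),(437,120),(307,126)],.012)[:,:2];a=np.radians(18.7);R=np.array([[np.cos(a),np.sin(a)],[-np.sin(a),np.cos(a)]])
print(((P-[.452,-.273])@R.T*1000).round(1)); go(.441,-.3247,.015,a+np.pi/2)"
```

```text
[[-89.4 -87.2]
 [-89.9  87.8]
 [-85.2  -8. ]]
shift [ 0.0022 -0.001   0.0644] rot [0.002 0.001 0.003] dist 0.064 q7 1.92 cur yaw 1.9
```

In the tool's units: 0.065 m is 0.1625, 0.064 m is 0.16, 0.003 rad is 0.0019.

Call:
step_hand --pt "0 0.005 -0.0025 0.075 0.0013 0.0006 0.0019" --pt "0 0.005 -0.0025 0.1375 0.0013 0.0006 0.0019" --pt "0 0.005 -0.0025 0.1525 0.0013 0.0006 0.0019" --pt "0 0.005 -0.0025 0.16 0.0013 0.0006 0.0019" --pt "0 0.005 -0.0025 0.1625 0.0013 0.0006 0.0019" --pt "0 0.005 -0.0025 0.1625 0.0013 0.0006 0.0019"

```text
clock: 6.05
tool_pos: [0.4406, -0.3263, 0.0158]
eef_rot: [-0.162, 0.987, -0.001, 0.0]
contact_force: [0.2, 0.5, -1.2]
opening: 0.334
finger_force: 20.0
```

In the tool's units: 0.002 m is 0.005, 0.001 m is 0.0025.

Call:
step_hand --pt "0 0 0 0.0025 0 0 0" --pt "0 0 0 0.005 0 0 0" --pt "0 0 0 0.005 0 0 0"

```text
clock: 6.35
tool_pos: [0.4402, -0.3266, 0.0141]
eef_rot: [-0.161, 0.987, -0.001, 0.0]
contact_force: [-0.5, 0.6, 6.2]
opening: 0.336
finger_force: 20.0
```

Call:
step_hand --pt "0.5 0 0 0 0 0 0" --pt "0.5 0 0 0 0 0 0" --pt "0.5 0 0 0 0 0 0" --pt "0.5 0 0 -0.075 0 0 0" --pt "0.5 0 0 -0.175 0 0 0" --pt "0.8 0 0 -0.225 0 0 0" --pt "0.8 0 0 -0.225 0 0 0"

```text
clock: 7.05
tool_pos: [0.4414, -0.3271, 0.1056]
eef_rot: [-0.161, 0.987, -0.002, 0.002]
contact_force: [-0.2, -0.7, 0.1]
opening: 0.661
finger_force: 0.0
```

```bash
python3 -c "
from h import *
wrist('w5');go(.557,-.0600,.10,np.radians(90.3))"
```

```text
shift [-0.1953  0.2157  0.0036] rot [-0.003  0.001  0.319] dist 0.291 q7 1.93 cur yaw 1.895
```

View pics/w5.png

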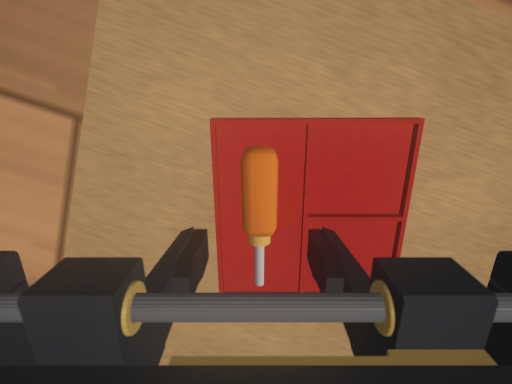

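The gouge lies flat along the long bay (handle at 260,190), clear of the lips. Next is the stone.

In the tool's units: 0.216 m is 0.54, -0.195 m is -0.4875, 0.319 rad is 0.2031.

Call:
step_hand --pt "0.8 -0.4875 0.54 0.01 -0.0019 0.0006 0.2031" --pt "0.8 -0.4875 0.54 0.01 -0.0019 0.0006 0.2031" --pt "0.8 -0.4875 0.54 0.01 -0.0019 0.0006 0.2031" --pt "0.8 -0.4875 0.54 0.01 -0.0019 0.0006 0.2031" --pt "0.8 -0.4875 0.54 0.01 -0.0019 0.0006 0.2031" --pt "0.8 -0.4875 0.54 0.01 -0.0019 0.0006 0.2031" --pt "0.8 -0.4875 0.54 0.01 -0.0019 0.0006 0.2031" --pt "0.8 -0.4875 0.54 0.01 -0.0019 0.0006 0.2031"

```text
clock: 7.9
tool_pos: [0.5551, -0.0583, 0.0973]
eef_rot: [-0.004, 1.0, 0.001, -0.002]
contact_force: [-0.8, -0.4, 0.2]
opening: 0.8
finger_force: 0.0
```

```bash
python3 -c "
from h import *
wrist('w6');go(.557,-.0597,.010,np.radians(90.3))"
```

```text
shift [-0.0029  0.0005  0.0874] rot [ 0.    -0.005 -0.   ] dist 0.087 q7 1.3 cur yaw 1.576
```

View pics/w6.png

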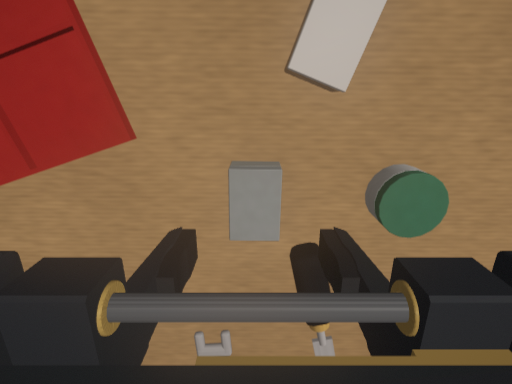

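Stone top face spans (229..281, 167..241), squarely between the fingers. The chisel handle and green tin are clear of them.

In the tool's units: 0.087 m is 0.2175, 0.082 m is 0.205, -0.005 rad is -0.0032.

```bash
python3 -c "
from h import *
im,c=load('w6')
print(back(c,[(229,167),(281,167),(281,241),(229,241)],.03).round(4))"
```

```text
[[ 0.5265 -0.081   0.03  ]
 [ 0.5262 -0.0405  0.03  ]
 [ 0.5906 -0.0383  0.03  ]
 [ 0.591  -0.0824  0.03  ]]
```

Call:
step_hand --pt "0.8 -0.0075 0 0.1125 0 -0.0032 0" --pt "0.8 -0.0075 0 0.205 0 -0.0032 0" --pt "0.8 -0.0075 0 0.2175 0 -0.0032 0" --pt "0.8 -0.0075 0 0.2175 0 -0.0032 0"

```text
clock: 8.35
tool_pos: [0.5572, -0.0609, 0.0108]
eef_rot: [-0.002, 1.0, 0.0, -0.0]
contact_force: [-1.5, -0.1, 0.9]
opening: 0.799
finger_force: 0.0
```

Call:
step_hand --pt "0 0 0 0 0 0 0" --pt "0 0 0 0 0 0 0" --pt "0 0 0 0 0 0 0" --pt "0 0 0 0 0 0 0" --pt "0 0 0 0 0 0 0" --pt "0 0 0 0 0 0 0" --clamp_n 25

```text
clock: 8.95
tool_pos: [0.5594, -0.0595, 0.0127]
eef_rot: [-0.002, 1.0, 0.001, 0.002]
contact_force: [-0.6, -0.3, 7.0]
opening: 0.472
finger_force: 25.0
```

Call:
step_hand --pt "0 0 0 -0.075 0 0 0" --pt "0 0 0 -0.175 0 0 0" --pt "0 0 0 -0.175 0 0 0" --pt "0 0 0 -0.175 0 0 0"

```text
clock: 9.35
tool_pos: [0.5588, -0.0592, 0.0822]
eef_rot: [-0.003, 1.0, 0.001, 0.002]
contact_force: [0.0, 0.5, -2.7]
opening: 0.475
finger_force: 25.0
```

```bash
python3 -c "
from h import *
go(.4807,-.2205,.08,np.radians(108.7))"
```

```text
shift [ 0.0789 -0.1609  0.0016] rot [ 0.001  0.005 -0.321] dist 0.179 q7 1.28 cur yaw 1.576
```

In the tool's units: -0.161 m is -0.4025, 0.079 m is 0.1975, -0.321 rad is -0.2044.

Call:
step_hand --pt "0 0.1975 -0.4025 0.0025 0.0006 0.0032 -0.2044" --pt "0 0.1975 -0.4025 0.0025 0.0006 0.0032 -0.2044" --pt "0 0.1975 -0.4025 0.0025 0.0006 0.0032 -0.2044" --pt "0 0.1975 -0.4025 0.0025 0.0006 0.0032 -0.2044" --pt "0 0.1975 -0.4025 0.0025 0.0006 0.0032 -0.2044" --pt "0 0.1975 -0.4025 0.0025 0.0006 0.0032 -0.2044" --pt "0 0.1975 -0.4025 0.0025 0.0006 0.0032 -0.2044"

```text
clock: 10.05
tool_pos: [0.4809, -0.2186, 0.0794]
eef_rot: [-0.164, 0.987, 0.001, -0.001]
contact_force: [0.8, 0.5, -2.3]
opening: 0.477
finger_force: 25.0
```

```bash
python3 -c "
from h import *
wrist('w7');go(.4807,-.2205,.018,np.radians(108.7))"
```

```text
shift [ 0.0009 -0.0019  0.0617] rot [ 0.002 -0.001  0.003] dist 0.062 q7 1.71 cur yaw 1.9
```

View pics/w7.png

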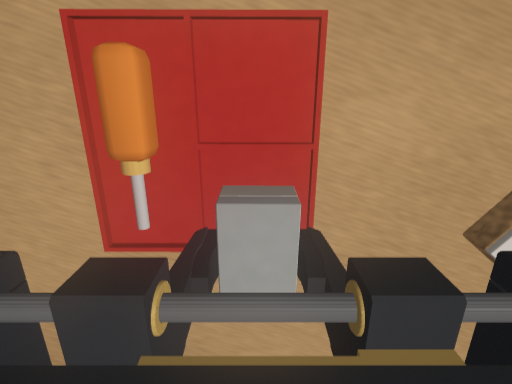

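The stone hangs level over the far square bay (ridge at row 145, lip at columns 200–318). Lowering it now.

In the tool's units: 0.062 m is 0.155, 0.06 m is 0.15, 0.003 rad is 0.0019.

Call:
step_hand --pt "0 0.0025 -0.005 0.075 0.0013 0 0.0019" --pt "0 0.0025 -0.005 0.1375 0.0013 0 0.0019" --pt "0 0.0025 -0.005 0.15 0.0013 0 0.0019" --pt "0 0.0025 -0.005 0.155 0.0013 0 0.0019" --pt "0 0.0025 -0.005 0.155 0.0013 0 0.0019"

```text
clock: 10.6
tool_pos: [0.4806, -0.2222, 0.0186]
eef_rot: [-0.161, 0.987, -0.001, -0.0]
contact_force: [-0.4, 0.3, -2.1]
opening: 0.472
finger_force: 25.0
```

Call:
step_hand --pt "0 0 0 0.0025 0 0 0" --pt "0 0 0 0.005 0 0 0" --pt "0 0 0 0.005 0 0 0"

```text
clock: 10.9
tool_pos: [0.4805, -0.2231, 0.0168]
eef_rot: [-0.161, 0.987, -0.001, -0.0]
contact_force: [-0.5, 0.2, -0.2]
opening: 0.475
finger_force: 25.0
```

In the tool's units: -0.09 m is -0.225, 0.0005 m is 0.0013.

Call:
step_hand --pt "0 0 0 0.0013 0 0 0" --pt "0.6 0 0 0.0013 0 0 0" --pt "0.6 0 0 0.0013 0 0 0" --pt "0.6 0 0 0.0013 0 0 0" --pt "0.6 0 0 -0.075 0 0 0" --pt "0.6 0 0 -0.175 0 0 0" --pt "0.8 0 0 -0.225 0 0 0" --pt "0.8 0 0 -0.225 0 0 0"

```text
clock: 11.7
tool_pos: [0.4816, -0.2233, 0.1086]
eef_rot: [-0.161, 0.987, -0.002, 0.002]
contact_force: [0.0, -0.6, -0.2]
opening: 0.761
finger_force: 0.0
```

```bash
python3 -c "
from h import *
wrist('w8');go(.641,-.0073,.10,np.radians(102.4))"
```

```text
shift [-0.2205  0.1538  0.0067] rot [-0.003  0.     0.106] dist 0.269 q7 1.73 cur yaw 1.894
```

View pics/w8.png

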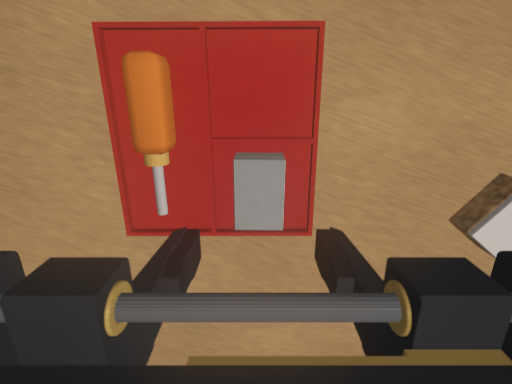

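The stone sits in the far square bay (top face 236–285, 158–231). I'll check its margin to the far lip numerically.

In the tool's units: -0.22 m is -0.55, 0.154 m is 0.385, 0.106 rad is 0.0675.

```bash
python3 -c "
from h import *
im,c=load('w8')
a=np.radians(18.7);R=np.array([[np.cos(a),np.sin(a)],[-np.sin(a),np.cos(a)]])
f=lambda p,z:((back(c,p,z)[:,:2]-[.452,-.273])@R.T*1000).round(1)
print(f([(236,158),(285,158),(284,231),(236,231)],.034)); print(f([(97,25),(323,24),(313,237),(127,237),(210,138)],.012))"
```

```text
[[10.  20.1]
 [10.1 59. ]
 [74.5 59.9]
 [74.5 18.3]]
[[-88.5 -84.9]
 [-88.5  87. ]
 [ 92.1  90. ]
 [ 92.  -88.7]
 [ -2.6  -3.5]]
```

Call:
step_hand --pt "0.8 -0.55 0.385 0.0175 -0.0019 0 0.0675" --pt "0.8 -0.55 0.385 0.0175 -0.0019 0 0.0675" --pt "0.8 -0.55 0.385 0.0175 -0.0019 0 0.0675" --pt "0.8 -0.55 0.385 0.0175 -0.0019 0 0.0675" --pt "0.8 -0.55 0.385 0.0175 -0.0019 0 0.0675" --pt "0.8 -0.55 0.385 0.0175 -0.0019 0 0.0675" --pt "0.8 -0.55 0.385 0.0175 -0.0019 0 0.0675" --pt "0.8 -0.55 0.385 0.0175 -0.0019 0 0.0675"

```text
clock: 12.55
tool_pos: [0.6381, -0.008, 0.0968]
eef_rot: [-0.108, 0.994, -0.0, -0.003]
contact_force: [-0.0, -0.6, 0.7]
opening: 0.799
finger_force: 0.0
```

```bash
python3 -c "
from h import *
wrist('w9');go(.641,-.0073,.010,np.radians(102.4))"
```

```text
shift [-0.0039  0.0013  0.0871] rot [-0.001 -0.006 -0.001] dist 0.087 q7 1.41 cur yaw 1.786
```

View pics/w9.png

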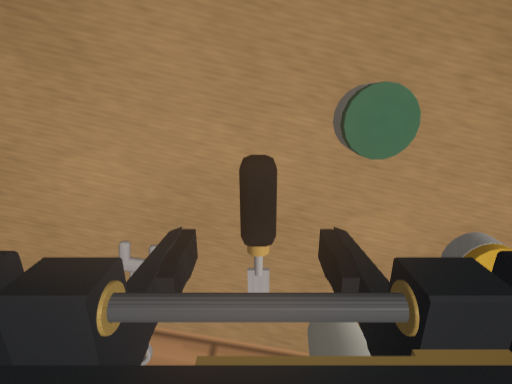

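The chisel is straight between the fingers (handle 240–277, 155–245), and the cup lies well beyond the gripper body's path.

In the tool's units: 0.087 m is 0.2175, 0.045 m is 0.1125, -0.006 rad is -0.0038.

```bash
python3 -c "
from h import *
im,c=load('w9')
print(back(c,[(258,155),(258,245)],.018).round(4))"
```

```text
[[ 0.6029 -0.0156  0.018 ]
 [ 0.6828  0.0021  0.018 ]]
```

Call:
step_hand --pt "0.8 -0.01 0.0025 0.1125 0 -0.0038 0" --pt "0.8 -0.01 0.0025 0.205 0 -0.0038 0" --pt "0.8 -0.01 0.0025 0.2175 0 -0.0038 0" --pt "0.8 -0.01 0.0025 0.2175 0 -0.0038 0"

```text
clock: 13.0
tool_pos: [0.6417, -0.0069, 0.0107]
eef_rot: [-0.107, 0.994, 0.0, 0.0]
contact_force: [0.3, -1.0, 1.3]
opening: 0.802
finger_force: 0.0
```

Call:
step_hand --pt "0 0 0 0 0 0 0" --pt "0 0 0 0 0 0 0" --pt "0 0 0 0 0 0 0" --pt "0 0 0 0 0 0 0" --pt "0 0 0 0 0 0 0" --pt "0 0 0 0 0 0 0" --pt "0 0 0 0 0 0 0" --pt "0 0 0 0 0 0 0" --clamp_n 20

```text
clock: 13.8
tool_pos: [0.6435, -0.005, 0.0119]
eef_rot: [-0.108, 0.994, 0.001, 0.002]
contact_force: [-1.1, -0.3, 6.1]
opening: 0.336
finger_force: 20.0
```

In the tool's units: -0.08 m is -0.2, -0.03 m is -0.075.

Call:
step_hand --pt "0 0 0 -0.075 0 0 0" --pt "0 0 0 -0.2 0 0 0" --pt "0 0 0 -0.2 0 0 0" --pt "0 0 0 -0.2 0 0 0"

```text
clock: 14.2
tool_pos: [0.6434, -0.0049, 0.0922]
eef_rot: [-0.108, 0.994, 0.001, 0.003]
contact_force: [-0.9, 0.2, -1.9]
opening: 0.337
finger_force: 20.0
```

```bash
python3 -c "
from h import *
go(.427,.2167,.09,np.radians(106.2))"
```

```text
shift [0.1636 0.263  0.0016] rot [ 0.001  0.006 -0.066] dist 0.31 q7 1.4 cur yaw 1.788
```

In the tool's units: 0.263 m is 0.6575, 0.164 m is 0.41, -0.066 rad is -0.042.

Call:
step_hand --pt "0 0.41 0.6575 0.0025 0.0006 0.0038 -0.042" --pt "0 0.41 0.6575 0.0025 0.0006 0.0038 -0.042" --pt "0 0.41 0.6575 0.0025 0.0006 0.0038 -0.042" --pt "0 0.41 0.6575 0.0025 0.0006 0.0038 -0.042" --pt "0 0.41 0.6575 0.0025 0.0006 0.0038 -0.042" --pt "0 0.41 0.6575 0.0025 0.0006 0.0038 -0.042" --pt "0 0.41 0.6575 0.0025 0.0006 0.0038 -0.042" --pt "0 0.41 0.6575 0.0025 0.0006 0.0038 -0.042" --pt "0 0.41 0.6575 0.0025 0.0006 0.0038 -0.042"

```text
clock: 15.1
tool_pos: [0.4266, 0.215, 0.0894]
eef_rot: [-0.14, 0.99, -0.001, -0.001]
contact_force: [1.1, -0.1, -0.6]
opening: 0.341
finger_force: 20.0
```

```bash
python3 -c "
from h import *
wrist('w10');go(.427,.2167,.018,np.radians(106.2))"
```

```text
shift [-0.0006  0.0023  0.0715] rot [-0.002 -0.002 -0.002] dist 0.072 q7 0.92 cur yaw 1.851
```

View pics/w10.png

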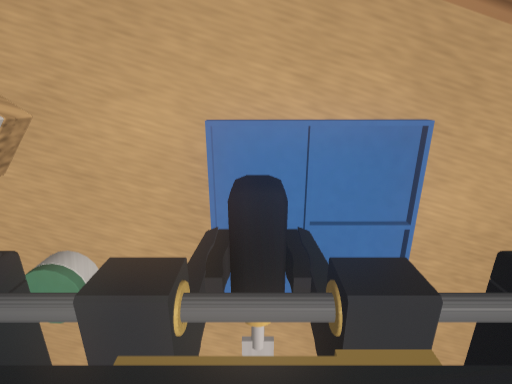

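The blue tray is square with the image (near corners 206,122 and 431,122, ridge at 308,126), and the chisel hangs over the long bay.

In the tool's units: 0.072 m is 0.18, 0.068 m is 0.17, -0.002 rad is -0.0013.

```bash
python3 -c "
from h import *
im,c=load('w10')
a=np.radians(16.2);R=np.array([[np.cos(a),np.sin(a)],[-np.sin(a),np.cos(a)]])
print(((back(c,[(206,122),(431,122),(308,126)],.012)[:,:2]-[.439,.268])@R.T*1000).round(1))"
```

```text
[[-88.8 -87.6]
 [-88.8  86.6]
 [-85.7  -8.4]]
```

Call:
step_hand --pt "0 -0.0025 0.005 0.075 -0.0013 -0.0013 -0.0013" --pt "0 -0.0025 0.005 0.15 -0.0013 -0.0013 -0.0013" --pt "0 -0.0025 0.005 0.17 -0.0013 -0.0013 -0.0013" --pt "0 -0.0025 0.005 0.18 -0.0013 -0.0013 -0.0013" --pt "0 -0.0025 0.005 0.18 -0.0013 -0.0013 -0.0013"

```text
clock: 15.65
tool_pos: [0.427, 0.2178, 0.0182]
eef_rot: [-0.141, 0.99, 0.001, 0.0]
contact_force: [-0.8, -0.5, -0.6]
opening: 0.338
finger_force: 20.0
```

Careful with the scale: shifts go in shares of 0.4 m and turns go in shares of 90 degrees. That gives: 0.0025 m is 0.0063, 0.002 m is 0.005.

Call:
step_hand --pt "0 0 0 0.0025 0 0 0" --pt "0 0 0 0.005 0 0 0" --pt "0 0 0 0.0063 0 0 0" --pt "0 0 0 0.0063 0 0 0"

```text
clock: 16.05
tool_pos: [0.4266, 0.2188, 0.016]
eef_rot: [-0.142, 0.99, 0.001, 0.0]
contact_force: [-1.0, -0.1, 0.7]
opening: 0.338
finger_force: 20.0
```

Call:
step_hand --pt "0.5 0 0 0 0 0 0" --pt "0.5 0 0 0 0 0 0" --pt "0.5 0 0 0 0 0 0" --pt "0.5 0 0 -0.075 0 0 0" --pt "0.5 0 0 -0.175 0 0 0" --pt "0.8 0 0 -0.225 0 0 0" --pt "0.8 0 0 -0.225 0 0 0"

```text
clock: 16.75
tool_pos: [0.4278, 0.2191, 0.108]
eef_rot: [-0.142, 0.99, 0.002, 0.002]
contact_force: [-0.7, -0.2, 0.1]
opening: 0.655
finger_force: 0.0
```

```bash
python3 -c "
from h import *
wrist('w11');go(.4338,-.0074,.10,np.radians(69.4))"
```

```text
shift [ 0.0571 -0.2189  0.0058] rot [0.004 0.002 0.644] dist 0.226 q7 0.92 cur yaw 1.856
```

View pics/w11.png

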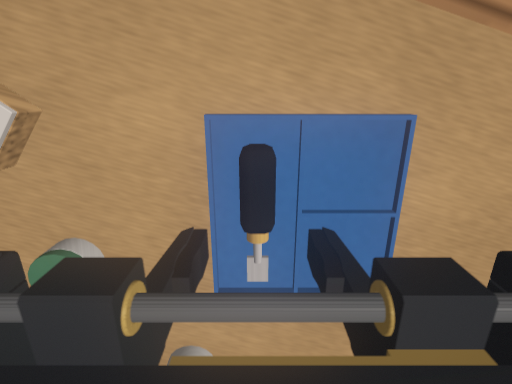

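The chisel lies flat in the long bay (handle 240–275, 145–235; blade tip at row 281). I have one picture view left, so the rest is done numerically. Next is the sanding block.

In the tool's units: -0.219 m is -0.5475, 0.057 m is 0.1425, 0.644 rad is 0.41.

Call:
step_hand --pt "0.8 0.1425 -0.5475 0.015 0.0025 0.0013 0.41" --pt "0.8 0.1425 -0.5475 0.015 0.0025 0.0013 0.41" --pt "0.8 0.1425 -0.5475 0.015 0.0025 0.0013 0.41" --pt "0.8 0.1425 -0.5475 0.015 0.0025 0.0013 0.41" --pt "0.8 0.1425 -0.5475 0.015 0.0025 0.0013 0.41" --pt "0.8 0.1425 -0.5475 0.015 0.0025 0.0013 0.41" --pt "0.8 0.1425 -0.5475 0.015 0.0025 0.0013 0.41" --pt "0.8 0.1425 -0.5475 0.015 0.0025 0.0013 0.41"

```text
clock: 17.6
tool_pos: [0.4332, -0.0061, 0.0986]
eef_rot: [0.177, 0.984, -0.001, -0.001]
contact_force: [1.1, -0.7, 0.1]
opening: 0.801
finger_force: 0.0
```

```bash
python3 -c "
from m import *
wrist('w12');find({'w':load('w12')},{'white':(.434,-.007,.034),'green':(.556,.066,.032)},30);go(.4338,-.0074,.010,np.radians(69.4))"
```

```text
white w 3894 [257.4 202. ] rect [434.6  -7.5] [61.8 43.2] long axis deg -20.5 cen [432.6  -6.8]
green w 139 [385.5 270.8] rect [533.3  77.2] [19.9  9.3] long axis deg 20.7 cen [532.7  75.8]
shift [-0.0012 -0.001   0.0887] rot [-0.002 -0.003  0.004] dist 0.089 q7 0.85 cur yaw 1.215
```

In the tool's units: 0.088 m is 0.22, 0.084 m is 0.21, 0.004 rad is 0.0025.

Call:
step_hand --pt "0.8 -0.0025 -0.0025 0.1125 -0.0013 -0.0019 0.0025" --pt "0.8 -0.0025 -0.0025 0.21 -0.0013 -0.0019 0.0025" --pt "0.8 -0.0025 -0.0025 0.22 -0.0013 -0.0019 0.0025" --pt "0.8 -0.0025 -0.0025 0.22 -0.0013 -0.0019 0.0025"

```text
clock: 18.05
tool_pos: [0.4145, -0.0094, 0.033]
eef_rot: [0.176, 0.984, -0.009, -0.031]
contact_force: [-0.3, -0.5, -0.6]
opening: 0.799
finger_force: 0.0
```

Call:
step_hand --pt "0 0 0 0 0 0 0" --pt "0 0 0 0 0 0 0" --pt "0 0 0 0 0 0 0" --pt "0 0 0 0 0 0 0" --pt "0 0 0 0 0 0 0" --pt "0 0 0 0 0 0 0" --pt "0 0 0 0 0 0 0" --clamp_n 15

```text
clock: 18.75
tool_pos: [0.4172, -0.0063, 0.035]
eef_rot: [0.176, 0.984, -0.004, -0.028]
contact_force: [0.9, 9.5, 13.8]
opening: 0.27
finger_force: 15.6
```

Call:
step_hand --pt "0 0 0 -0.075 0 0 0" --pt "0 0 0 -0.2 0 0 0" --pt "0 0 0 -0.2 0 0 0" --pt "0 0 0 -0.2 0 0 0"

```text
clock: 19.15
tool_pos: [0.4206, -0.0111, 0.1146]
eef_rot: [0.179, 0.983, -0.008, -0.029]
contact_force: [-0.7, -0.5, -0.3]
opening: 0.004
finger_force: 0.0
```

```bash
python3 -c "
from h import *
go(.3855,.2946,.09,np.radians(106.2))"
```

```text
shift [0.139  0.2745 0.0247] rot [-0.009 -0.061 -0.642] dist 0.309 q7 0.31 cur yaw 1.212
```

The arm fell short here (TCP at x=0.4145, z=0.033, tilted), and the grasp slipped off. I'll look at the joints and find the block again.

In the tool's units: -0.02 m is -0.05.

Call:
step_hand --pt "0.9 -0.05 0 0 0 0 0" --pt "0.9 -0.05 0 0 0 0 0" --pt "0.9 -0.05 0 0 0 0 0" --pt "0.9 -0.05 0 0 0 0 0"

```text
clock: 19.55
tool_pos: [0.4373, -0.0174, 0.1119]
eef_rot: [0.177, 0.984, -0.01, -0.032]
contact_force: [0.3, -0.5, -0.6]
opening: 0.346
finger_force: 0.0
```

```bash
python3 -c "
from m import *
print(r.get_state()['q'].round(2));wrist('w13');find({'w':load('w13')},{'white':(.434,-.007,.034)},40)
im=load('w13')[0];go(.4338,-.0074,.10,np.radians(69.4))"
```

```text
[ 0.24  0.75 -0.49  2.16  0.76  0.49  0.35]
white w 3626 [253.9 195.2] rect [431.2 -21.7] [62.3 43.4] long axis deg -15.2 cen [429.8 -21.2]
shift [0.0062 0.0084 0.0122] rot [-0.03  -0.058  0.003] dist 0.016 q7 0.36 cur yaw 1.215
```

View pics/w13.png

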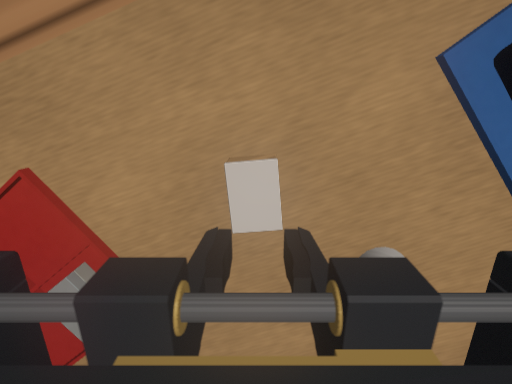

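The block is still flat, white side up, at (0.431,-0.022), axis -15°. The limit looks like the wrist's near-straight posture close to the base. I'll grip 12 mm further out and descend slowly.

```bash
python3 -c "
from h import *
go(.443,-.025,.09,np.radians(74.8))"
```

```text
shift [-0.0091 -0.0046  0.0217] rot [-0.027 -0.06  -0.091] dist 0.024 q7 0.36 cur yaw 1.215
```

In the tool's units: 0.02 m is 0.05, -0.009 m is -0.0225, -0.091 rad is -0.0579.

Call:
step_hand --pt "0.8 -0.0225 -0.0125 0 -0.0172 -0.0382 -0.0579" --pt "0.8 -0.0225 -0.0125 0 -0.0172 -0.0382 -0.0579" --pt "0.8 -0.0225 -0.0125 0.05 -0.0172 -0.0382 -0.0579" --pt "0.8 -0.0225 -0.0125 0.05 -0.0172 -0.0382 -0.0579" --pt "0.8 -0.0225 -0.0125 0.05 -0.0172 -0.0382 -0.0579"

```text
clock: 20.1
tool_pos: [0.4438, -0.0252, 0.0922]
eef_rot: [0.133, 0.991, 0.0, 0.0]
contact_force: [0.6, 0.2, 0.7]
opening: 0.798
finger_force: 0.0
```

```bash
python3 -c "
from h import *
print(r.get_state()['q'].round(2));go(.443,-.025,.05,np.radians(74.8))"
```

```text
[ 0.19  0.77 -0.38  2.21  0.94  0.33  0.3 ]
shift [ 0.0008 -0.0001  0.0422] rot [ 0.     0.001 -0.002] dist 0.042 q7 0.3 cur yaw 1.304
```

In the tool's units: 0.045 m is 0.1125, 0.01 m is 0.025.

Call:
step_hand --pt "0.8 0 0 0.025 0 0 0" --pt "0.8 0 0 0.05 0 0 0" --pt "0.8 0 0 0.075 0 0 0" --pt "0.8 0 0 0.1 0 0 0" --pt "0.8 0 0 0.1125 0 0 0" --pt "0.8 0 0 0.1125 0 0 0"

```text
clock: 20.7
tool_pos: [0.4445, -0.0252, 0.0472]
eef_rot: [0.133, 0.991, 0.0, 0.001]
contact_force: [-0.2, -0.6, -0.6]
opening: 0.797
finger_force: 0.0
```

```bash
python3 -c "
from h import *
print(r.get_state()['q'].round(2));go(.443,-.025,.012,np.radians(74.8))"
```

```text
[ 0.05  0.85 -0.16  2.23  1.11  0.14  0.14]
shift [ 0.0016 -0.0002  0.0352] rot [ 0.001  0.002 -0.001] dist 0.035 q7 0.14 cur yaw 1.304
```

q6 is nearing its 0.04 limit. Leaning the tool about its closing line, tip towards the base, opens the wrist and keeps the pads parallel to the block's sides.

In the tool's units: 0.034 m is 0.085, 0.001 m is 0.0025, 0.15 rad is 0.0955.

Call:
step_hand --pt "0.8 0.0025 0 0 0 0.0637 0" --pt "0.8 0.0025 0 0 0 0.0955 0" --pt "0.8 0.0025 0 0.025 0 0.0955 0" --pt "0.8 0.0025 0 0.05 0 0.0955 0" --pt "0.8 0.0025 0 0.075 0 0.0955 0" --pt "0.8 0.0025 0 0.085 0 0.0955 0" --pt "0.8 0.0025 0 0.085 0 0.0955 0" --pt "0.8 0.0025 0 0.085 0 0.0955 0"

```text
clock: 21.5
tool_pos: [0.443, -0.0248, 0.0132]
eef_rot: [0.132, 0.989, 0.01, -0.073]
contact_force: [0.1, 0.0, 0.2]
opening: 0.803
finger_force: 0.0
```

```bash
python3 -c "
from h import *
print(r.get_state()['q'].round(2));go(.443,-.025,.012,np.radians(74.8))"
```

```text
[ 0.28  0.98 -0.49  2.09  0.92  0.45  0.37]
shift [-0.0002 -0.0002  0.0012] rot [-0.    -0.148  0.001] dist 0.001 q7 0.37 cur yaw 1.306
```

Call:
step_hand --pt "0 0 0 0 0 0 0" --pt "0 0 0 0 0 0 0" --pt "0 0 0 0 0 0 0" --pt "0 0 0 0 0 0 0" --pt "0 0 0 0 0 0 0" --pt "0 0 0 0 0 0 0" --pt "0 0 0 0 0 0 0" --clamp_n 15

```text
clock: 22.2
tool_pos: [0.4435, -0.0253, 0.0134]
eef_rot: [0.133, 0.988, 0.01, -0.073]
contact_force: [-0.4, -0.4, 3.2]
opening: 0.496
finger_force: 15.0
```

Call:
step_hand --pt "0 0.0075 0 -0.05 0 0 0" --pt "0 0.0225 0 -0.15 0 0 0" --pt "0 0.03 0 -0.1975 0 0 0" --pt "0 0.03 0 -0.1975 0 0 0" --pt "0 0.03 0 -0.1975 0 0 0"

```text
clock: 22.7
tool_pos: [0.4431, -0.0256, 0.0929]
eef_rot: [0.133, 0.988, 0.01, -0.073]
contact_force: [-0.2, -0.3, -1.2]
opening: 0.496
finger_force: 15.0
```

```bash
python3 -c "
from m import *
wrist('w14');im,c=load('w14');M=Ro.from_quat(r.get_state()['eef_rot']).as_matrix();find({'w':(im,c)},{'white':(.431,-.022,.11)},60);print(M.round(3))"
```

```text
white w 10140 [257.9 229.9] rect [431.4 -22.8] [63.1 44.7] long axis deg -15.3 cen [430.  -22.5]
[[-0.954  0.264 -0.143]
 [ 0.261  0.965  0.039]
 [ 0.148  0.    -0.989]]
```

```bash
sed -i 's/def go(x,y,z,yaw=None):/def go(x,y,z,yaw=None,tilt=0):/; s/\[0,0,-1\]\]; d=/[0,0,-1]]; d=/; s/    d=M.T@/    T=T@Ro.from_rotvec([0,tilt,0]).as_matrix(); d=M.T@/' h.py
python3 -c "
from h import *
go(.4815,.3224,.10,np.radians(106.2),.149)"
```

```text
shift [0.0548 0.346  0.0007] rot [ 0.082  0.001 -0.543] dist 0.35 q7 0.5 cur yaw 1.304
```

In the tool's units: 0.346 m is 0.865, 0.055 m is 0.1375, -0.543 rad is -0.3457.

Call:
step_hand --pt "0 0.1375 0.865 0.0025 0.0522 0.0006 -0.3457" --pt "0 0.1375 0.865 0.0025 0.0522 0.0006 -0.3457" --pt "0 0.1375 0.865 0.0025 0.0522 0.0006 -0.3457" --pt "0 0.1375 0.865 0.0025 0.0522 0.0006 -0.3457" --pt "0 0.1375 0.865 0.0025 0.0522 0.0006 -0.3457" --pt "0 0.1375 0.865 0.0025 0.0522 0.0006 -0.3457" --pt "0 0.1375 0.865 0.0025 0.0522 0.0006 -0.3457" --pt "0 0.1375 0.865 0.0025 0.0522 0.0006 -0.3457" --pt "0 0.1375 0.865 0.0025 0.0522 0.0006 -0.3457" --pt "0 0.1375 0.865 0.0025 0.0522 0.0006 -0.3457"

```text
clock: 23.75
tool_pos: [0.4814, 0.3206, 0.0991]
eef_rot: [-0.14, 0.987, -0.012, -0.074]
contact_force: [-0.2, -0.2, -0.3]
opening: 0.501
finger_force: 15.0
```

```bash
python3 -c "
from h import *
wrist('w15');go(.4815,.3224,.019,np.radians(106.2),.149)"
```

```text
shift [-0.0124  0.0023  0.0794] rot [-0.003 -0.001 -0.002] dist 0.08 q7 0.57 cur yaw 1.852
```

In the tool's units: 0.0795 m is 0.1988, -0.0124 m is -0.031, -0.003 rad is -0.0019.

Call:
step_hand --pt "0 -0.0125 0.005 0.075 -0.0019 0 -0.0013" --pt "0 -0.025 0.005 0.1625 -0.0019 0 -0.0013" --pt "0 -0.03 0.005 0.19 -0.0019 0 -0.0013" --pt "0 -0.031 0.005 0.1988 -0.0019 0 -0.0013" --pt "0 -0.031 0.005 0.1988 -0.0019 0 -0.0013"

```text
clock: 24.3
tool_pos: [0.4818, 0.3246, 0.0206]
eef_rot: [-0.141, 0.987, -0.009, -0.074]
contact_force: [1.0, 1.5, -0.0]
opening: 0.496
finger_force: 15.0
```

```bash
python3 -c "
from m import *
wrist('w16');im,c=load('w16');find({'w':(im,c)},{'white':(.47,.319,.038)},60)"
```

```text
white w 10328 [257.8 230.3] rect [470.3 321.2] [63.6 44.9] long axis deg 16.2 cen [468.9 320.7]
```

In the tool's units: 0.0035 m is 0.0088, 0.003 m is 0.0075.

Call:
step_hand --pt "0 0 -0.0025 0.0025 0 0 0" --pt "0 0 -0.0025 0.005 0 0 0" --pt "0 -0.0013 -0.0025 0.0075 0 0 0" --pt "0 -0.0013 -0.0025 0.0088 0 0 0" --pt "0 -0.0013 -0.0025 0.0088 0 0 0"

```text
clock: 24.85
tool_pos: [0.4822, 0.3242, 0.0175]
eef_rot: [-0.141, 0.987, -0.009, -0.073]
contact_force: [0.6, -1.2, 4.2]
opening: 0.498
finger_force: 15.0
```

Contact is made, so release and rise.

In the tool's units: -0.09 m is -0.225, -0.07 m is -0.175.

Call:
step_hand --pt "0.62 0 0 0 0 0 0" --pt "0.62 0 0 0 0 0 0" --pt "0.62 0 0 0 0 0 0" --pt "0.62 0.01 0 -0.075 0 0 0" --pt "0.7 0.025 0 -0.175 0 0 0" --pt "0.9 0.035 0 -0.225 0 0 0" --pt "0.9 0.035 0 -0.225 0 0 0"

```text
clock: 25.55
tool_pos: [0.4824, 0.3252, 0.1105]
eef_rot: [-0.141, 0.987, -0.007, -0.071]
contact_force: [0.3, -0.5, -1.0]
opening: 0.857
finger_force: 0.0
```

```bash
python3 -c "
from m import *
wrist('w17');im,c=load('w17');find({'w':(im,c)},{'white':(.47,.319,.038)},60);go(.660,.207,.10,np.pi/2)"
```

```text
white w 3885 [255.9 194.3] rect [469.5 320.2] [61.5 43.5] long axis deg 16.2 cen [468.7 320. ]
shift [-0.1379 -0.1622 -0.0122] rot [-0.017 -0.146  0.284] dist 0.213 q7 0.58 cur yaw 1.855
```

In the tool's units: -0.162 m is -0.405, -0.138 m is -0.345, 0.284 rad is 0.1808.

Call:
step_hand --pt "1 -0.345 -0.405 -0.03 -0.0108 -0.0929 0.1808" --pt "1 -0.345 -0.405 -0.03 -0.0108 -0.0929 0.1808" --pt "1 -0.345 -0.405 -0.03 -0.0108 -0.0929 0.1808" --pt "1 -0.345 -0.405 -0.03 -0.0108 -0.0929 0.1808" --pt "1 -0.345 -0.405 -0.03 -0.0108 -0.0929 0.1808" --pt "1 -0.345 -0.405 -0.03 -0.0108 -0.0929 0.1808" --pt "1 -0.345 -0.405 -0.03 -0.0108 -0.0929 0.1808"

```text
clock: 26.3
tool_pos: [0.6574, 0.2081, 0.0973]
eef_rot: [-0.001, 1.0, -0.0, -0.002]
contact_force: [-0.4, 0.3, 1.3]
opening: 1.0
finger_force: 0.0
```

```bash
python3 -c "
from m import *
wrist('w18');im,c=load('w18');find({'w':(im,c)},{'yellow':(.66,.207,.032)},60);go(.660,.207,.012,np.pi/2)"
```

```text
yellow w 3616 [256.9 204.7] rect [660.7 207.3] [56.3 55.7] long axis deg -62.6 cen [659.3 207.2]
shift [-0.0033 -0.002   0.0858] rot [ 0.    -0.005  0.003] dist 0.086 q7 0.63 cur yaw 1.574
```

In the tool's units: 0.086 m is 0.215, 0.082 m is 0.205, -0.005 rad is -0.0032.

Call:
step_hand --pt "1 -0.01 -0.0025 0.1125 0 -0.0032 0" --pt "1 -0.01 -0.0025 0.205 0 -0.0032 0" --pt "1 -0.01 -0.0025 0.215 0 -0.0032 0" --pt "1 -0.01 -0.0025 0.215 0 -0.0032 0"

```text
clock: 26.75
tool_pos: [0.6616, 0.2074, 0.0123]
eef_rot: [-0.001, 1.0, -0.0, 0.0]
contact_force: [0.3, 0.6, 0.8]
opening: 0.999
finger_force: 0.0
```

Call:
step_hand --pt "0 0 0 0 0 0 0" --pt "0 0 0 0 0 0 0" --pt "0 0 0 0 0 0 0" --pt "0 0 0 0 0 0 0" --pt "0 0 0 0 0 0 0" --pt "0 0 0 0 0 0 0" --pt "0 0 0 0 0 0 0" --clamp_n 20

```text
clock: 27.45
tool_pos: [0.6639, 0.2061, 0.0136]
eef_rot: [0.0, 1.0, -0.0, 0.002]
contact_force: [-0.5, -0.9, 6.2]
opening: 0.632
finger_force: 20.0
```

Call:
step_hand --pt "0 0 0 -0.075 0 0 0" --pt "0 0 0 -0.2 0 0 0" --pt "0 0 0 -0.2 0 0 0" --pt "0 0 0 -0.2 0 0 0"

```text
clock: 27.85
tool_pos: [0.6636, 0.2059, 0.0936]
eef_rot: [0.0, 1.0, -0.0, 0.003]
contact_force: [-0.5, -0.3, -0.7]
opening: 0.624
finger_force: 20.0
```

```bash
python3 -c "
from h import *
print(r.get_state()['q'].round(2));go(.3855,.2946,.10,np.radians(106.2),.1)"
```

```text
[-0.04  1.04 -0.7   1.43  0.75  0.95  0.63]
shift [ 0.2781  0.0886 -0.0079] rot [ 0.013  0.104 -0.283] dist 0.292 q7 0.63 cur yaw 1.57
```

```bash
python3 -c "
from h import *
go(.391,.296,.10,np.radians(106.2))"
```

```text
shift [ 0.2726  0.09   -0.0078] rot [-0.001  0.005 -0.283] dist 0.287 q7 0.63 cur yaw 1.57
```

In the tool's units: 0.273 m is 0.6825, 0.09 m is 0.225, -0.283 rad is -0.1802.

Call:
step_hand --pt "0 0.6825 0.225 -0.02 -0.0006 0.0019 -0.1802" --pt "0 0.6825 0.225 -0.02 -0.0006 0.0019 -0.1802" --pt "0 0.6825 0.225 -0.02 -0.0006 0.0019 -0.1802" --pt "0 0.6825 0.225 -0.02 -0.0006 0.0019 -0.1802" --pt "0 0.6825 0.225 -0.02 -0.0006 0.0019 -0.1802" --pt "0 0.6825 0.225 -0.02 -0.0006 0.0019 -0.1802" --pt "0 0.6825 0.225 -0.02 -0.0006 0.0019 -0.1802" --pt "0 0.6825 0.225 -0.02 -0.0006 0.0019 -0.1802" --pt "0 0.6825 0.225 -0.02 -0.0006 0.0019 -0.1802"

```text
clock: 28.75
tool_pos: [0.3912, 0.2947, 0.0987]
eef_rot: [-0.14, 0.99, -0.001, -0.0]
contact_force: [-0.0, 0.7, -2.0]
opening: 0.632
finger_force: 20.0
```

```bash
python3 -c "
from m import *
print(r.get_state()['q'].round(2));wrist('w19');im,c=load('w19');find({'w':(im,c)},{'yellow':(.39,.296,.12)},60);go(.391,.296,.05,np.radians(106.2))"
```

```text
[-0.35  0.83 -0.65  2.07  0.96  0.58  0.15]
yellow w 7957 [258.  249.4] rect [383.2 292.1] [54.5 52.4] long axis deg -73.8 cen [383.6 292.6]
shift [0.0001 0.0014 0.0488] rot [-0.002 -0.    -0.003] dist 0.049 q7 0.15 cur yaw 1.851
```

In the tool's units: 0.078 m is 0.195, 0.076 m is 0.19.

Call:
step_hand --pt "0 0 0.0025 0.0375 0 0 0" --pt "0 0 0.0025 0.075 0 0 0" --pt "0 0 0.0025 0.1125 0 0 0" --pt "0 0 0.0025 0.15 0 0 0" --pt "0 0 0.0025 0.175 0 0 0" --pt "0 0 0.0025 0.19 0 0 0" --pt "0 0 0.0025 0.195 0 0 0" --pt "0 0 0.0025 0.195 0 0 0"

```text
clock: 29.6
tool_pos: [0.3903, 0.2965, 0.0215]
eef_rot: [-0.14, 0.99, -0.0, 0.0]
contact_force: [-0.1, 0.3, -0.6]
opening: 0.627
finger_force: 20.0
```

```bash
python3 -c "
from m import *
print(r.get_state()['q'].round(2));go(.391,.296,.0176,np.radians(106.2))"
```

```text
[-0.45  0.95 -0.48  2.09  1.21  0.42 -0.07]
shift [-0.0005 -0.0007  0.0039] rot [-0.001  0.    -0.001] dist 0.004 q7 -0.07 cur yaw 1.853
```

In the tool's units: 0.004 m is 0.01, 0.003 m is 0.0075.

Call:
step_hand --pt "0 0 0 0.0025 0 0 0" --pt "0 0 0 0.005 0 0 0" --pt "0 0 0 0.0075 0 0 0" --pt "0 0 0 0.01 0 0 0" --pt "0 0 0 0.01 0 0 0"

```text
clock: 30.1
tool_pos: [0.3899, 0.2968, 0.0176]
eef_rot: [-0.141, 0.99, -0.0, 0.0]
contact_force: [0.4, 0.1, -0.6]
opening: 0.629
finger_force: 20.0
```

In the tool's units: 0.001 m is 0.0025, 0.0005 m is 0.0013.

Call:
step_hand --pt "0 0 0 0.0013 0 0 0" --pt "0 0 0 0.0025 0 0 0" --pt "0 0 0 0.0025 0 0 0"

```text
clock: 30.4
tool_pos: [0.3898, 0.2968, 0.0175]
eef_rot: [-0.141, 0.99, -0.0, 0.0]
contact_force: [-1.1, -2.2, 9.6]
opening: 0.632
finger_force: 20.0
```

Contact at 9.6 N, so release, rise and check.

In the tool's units: -0.15 m is -0.375, -0.1 m is -0.25.

Call:
step_hand --pt "0.72 0 0 0 0 0 0" --pt "0.72 0 0 0 0 0 0" --pt "0.72 0 0 0 0 0 0" --pt "0.72 0 0 -0.05 0 0 0" --pt "0.72 0 0 -0.15 0 0 0" --pt "0.72 0 0 -0.25 0 0 0" --pt "0.72 0 0 -0.375 0 0 0" --pt "0.72 0 0 -0.375 0 0 0"

```text
clock: 31.2
tool_pos: [0.3915, 0.2997, 0.1715]
eef_rot: [-0.141, 0.99, 0.003, 0.004]
contact_force: [-0.3, 0.6, -0.1]
opening: 0.719
finger_force: 0.0
```

```bash
python3 -c "
from h import *
go(.45,.25,.35,np.pi/2)"
```

```text
shift [-0.0438 -0.0632 -0.1784] rot [0.006 0.007 0.282] dist 0.194 q7 0.3 cur yaw 1.853
```

In the tool's units: -0.18 m is -0.45, -0.144 m is -0.36, 0.282 rad is 0.1795.

Call:
step_hand --pt "0.72 -0.36 -0.1575 -0.45 0.0038 0.0045 0.1795" --pt "0.72 -0.36 -0.1575 -0.45 0.0038 0.0045 0.1795" --pt "0.72 -0.36 -0.1575 -0.45 0.0038 0.0045 0.1795" --pt "0.72 -0.36 -0.1575 -0.45 0.0038 0.0045 0.1795" --pt "0.72 -0.36 -0.1575 -0.45 0.0038 0.0045 0.1795" --pt "0.72 -0.36 -0.1575 -0.45 0.0038 0.0045 0.1795" --pt "0.72 -0.36 -0.1575 -0.45 0.0038 0.0045 0.1795"

```text
clock: 31.9
tool_pos: [0.5453, 0.2763, 0.3456]
eef_rot: [-0.0, 1.0, -0.004, -0.004]
contact_force: [-0.6, 0.7, -0.1]
opening: 0.717
finger_force: 0.0
```

Run:
```python
from m import *
wrist("w20")
im=r.snapshot("top");cv2.imwrite("pics/top1.png",im[:,:,::-1])
V={"w":load("w20"),"top":(im,cam("top"))}
find(V,{"yellow":(.387,.295,.036),"white":(.469,.32,.038),"black":(.427,.217,.03),"green":(.556,.066,.032),"orange":(.441,-.325,.03),"grey":(.48,-.22,.034)},20)
a=np.radians(16.2);R=np.array([[np.cos(a),np.sin(a)],[-np.sin(a),np.cos(a)]])
for n,v in V.items():
    for col,z in(("yellow",.036),("white",.038)):
        HSV.update(W if n=="w" else T)
        if n=="top": HSV["yellow"]=((22,180,120),(32,255,255))
        for A,c,m in masks(v[0],col):
            ct=cv2.findContours(m,0,1)[0][0][:,0]; q=((back(v[1],ct,z)[:,:2]-[.439,.268])@R.T*1000)
            if abs(q).max()<100: print(n,col,q.min(0).round(),q.max(0).round())
# change map away from robot: unwanted things
d=np.abs(cv2.imread("pics/top0.png").astype(int)-cv2.imread("pics/top1.png")).sum(2)
for nm,(u,v) in dict(cup=(203,127),wrench=(291,130),green=(217,222)).items(): print(nm,d[v-12:v+12,u-12:u+12].mean().round(1))
print("bg",d[330:350,230:270].mean().round(1))
```

```text
yellow w 1241 [272.7  39.3] rect [386.1 295.4] [54.1 52.8] long axis deg -48.4 cen [385.7 295.2]
yellow top 560 [103.7 300.4] rect [388. 295.] [52.6 52. ] long axis deg 5.3 cen [387.5 294.6]
   tri w top [386.6 295.1  34.8]
white w 1162 [288.2  99.1] rect [469.1 320.4] [60.4 42.8] long axis deg 16.2 cen [468.2 320.2]
white top 541 [ 95.2 259.9] rect [470.1 319.5] [59.9 41.5] long axis deg 15.9 cen [470.1 320.1]
   tri w top [469.3 320.4  37. ]
black w 1039 [220.4  67. ] rect [423.6 217.8] [75.3 30.3] long axis deg 16.4 cen [422.2 217.4]
black top 525 [143.8 282.5] rect [425.1 215.3] [73.1 32.2] long axis deg 16.2 cen [424.8 215.4]
   tri w top [423.4 216.6  25.5]
green w 890 [132.4 154.6] rect [556.5  66.9] [56.6 52.8] long axis deg -48.6 cen [555.8  67.2]
green top 448 [216.4 221.7] rect [557.8  65.5] [50.8 50.6] long axis deg 1.8 cen [557.1  65.6]
   tri w top [557.   65.8  28.8]
orange top 665 [396.  280.3] rect [ 442.7 -321.3] [88.5 43. ] long axis deg 20.4 cen [ 438.9 -323.8]
w yellow [-70.  14.] [-16.  68.]
w white [13. 20.] [74. 63.]
top yellow [-69.  13.] [-15.  67.]
top white [14. 20.] [74. 62.]
cup 5.0
wrench 5.1
green 5.4
bg 5.1
```

Everything is where it should be: bays with margin, tin and block tops at the right height, and the green tin, wrench and cup unchanged. Handing in.

```bash
python3 -c "
from plant import r
print(r.finish_job())"
```

```text
the job is handed in; nothing more can be done
None
```

Both kits are made up and handed in at about 32 s of robot time, each thing set down flat in its own bay; the sanding block slipped from the first grasp, shifting about 14 mm on the bench before a second grasp held, and the green tin, wrench and cup stayed where they were.

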